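Centre the watering bulb on the balance and tare

ROBOT

A 6-joint arm with a two-finger parallel gripper is mounted at the origin on the work surface. World frame = base frame: x ahead of the robot, y to its left, z up, the work surface at z = 0. Lengths are in m, angles in degrees, forces in N, time in s.
With the tool pointing down it reaches from about 0.375 to 0.9 m from the base axis. Payload 3.1 kg.
Tool frame: the origin (TCP) lies midway between the tips of the shut fingers; the grasp point (between the pads) lies 19 mm behind it; z points along the fingers, y is the direction in which the jaws open and shut (so a half turn about z gives the same grasp; the last joint's range is limited). The gripper opens to 87 mm and grips with 3 to 60 N. Pads are 19 mm wide; open, the fingers measure 117 mm over their backs; the gripper's body (75 mm by 190 mm) begins 51 mm behind the grasp point.
Start: joints at [-81.847, 30.224, 82.088, -0, 67.689, -10.227], TCP at [0.197, -0.593, 0.223] pointing down, gripper open.
Joint ranges: [-176.69, 176.69], [-43.24, 126.21], [12.49, 139.97], [-82, 262], [0, 151.66], [-163.58, 163.58]. Speed limits (degrees/s): [159.86, 159.86, 180, 180, 180, 180].

INTERFACE

Orientations are given as a 3x3 rotation matrix whose columns are the frame's x, y, z axes.
In Python, from rig import status, vision, bot, models gives the robot as it stands.
- The arm moves only by the tool send_rows, never from a script. Its argument "moves" is a list of rows, each a list of 7 numbers: the shift along the tool's x, y, z in units of 25 mm (1.0 is 25 mm), then the turn, a rotation vector about the tool's x, y, z in units of 10 degrees (1.0 is 10 degrees), then the closure, from -1 (fully open) to 1 (shut), so that 0 is half open. In form: [[dx, dy, dz, rx, ry, rz, hand], ...]. A call has 1 to 12 rows; each row shifts and turns the commanded pose from where the row before left it, along the tool's axes as they then stand; what a row does not reach is not made up. A row lasts 1/8 s, in which the tool goes at most 62.5 mm and 10.7 degrees, less where a joint would pass 70% of its speed; a pose out of reach is approached as far as the arm can. A call is refused whole if a number of a shift passes 1 or a number of a turn 1, either way. A call with a gripper value outside its range is refused whole. The fingers move at their own pace and stop on an object; the grip force is fixed at half the most. Time passes only in rows, so rows that do not move let the fingers close. It gives the time, the measured TCP pose, the force and the opening at its end, in the units of the state.
- status.read_state(): the state, without advancing time (a new reading comes with each control period).
- vision.capture(name): name is "side" or "top" or "wrist"; returns a dict with "img" (420x560x3 uint8, red, green, blue), "depth" (420x560 float32, m along the optical axis (not along the pixel's ray), 0 where there is no reading), "fx", "fy", "cx", "cy" (pixels), "distortion" ([k1, k2, p1, p2, k3] as OpenCV has them; the pictures are not rectified), "pose" (4x4, takes a point from camera to world coordinates); the wrist camera has in their place "hand_eye" (4x4, takes a point from camera to tool coordinates, whose origin is the TCP and whose axes are the flange's). Camera axes: x right, y up, looking along -z (the intrinsics and any distortion apply to the point x, -y, -z); pixel columns grow to the right and rows downward; lengths in m; the calibration is good to about 2 mm. A picture is of the moment at which its call begins: read the wrist's pose just before it.
- bot.hand_in(): hands the job in, once; it reports no verdict.
Trained networks look in the newest picture that a camera, given by its name, has taken for a name from the list of things; names that differ only in an ending like _2 or _b are one class to them, and where a whole thing is asked for, a point or a joint stands for the part that bears it (a point fixed in the world has none). Each returns a list of dicts, best first, with "confidence" (0 to 1); they miss things now and then, are a little off and sometimes report something else, mostly with a low value. They report only what shows in the picture. A call takes as long as a camera call. They do not tell look-alikes from the thing itself.
- models.masks_of(camera, name): "mask" (420x560 bool, what is visible of it) and "extent" ([left, top, right, bottom] in pixels, round what is visible of it).
- models.landmark_of(camera, name): "point" ([column, row] in pixels: a listed point, or the origin of a listed thing).
The state is a dict: "time_s": time; "joint_positions": joint angles; "qvel": joint speeds; "tau": joint torques, N m; "position": TCP position; "tcp_rot": TCP orientation; "force": force on the tool from outside, world axes, zero at the start; "moment": the same for the moment, N m; "opening": opening from 0.0 (shut) to 1.0 (fully open).
Only numpy, scipy, OpenCV 4.12 (cv2) and the standard library are available. Lean on these libraries where they do the work, as an engineer would, in place of code of your own. Each camera call takes 0.05 s, during which the arm holds its last target.

TASK

The watering bulb on the bench balance stands off-centre. Without gripping or lifting it, nudge it with light, slow fingertip taps until it stands upright in the middle of the round weighing pan, then let it stand untouched and press the balance's broad tare key fully down and release it. Do not tip the bulb or knock it off the pan, and leave the other things on the table where they are.

Things in the scene. Friction and masses are not known exactly. Their poses are not given: they have to be found in the camera images.
- bulb: The watering bulb: loose, tippy, hard dull-green plastic pear with short neck and white mushroom rose, 80 mm tall, about 0.13 kg, round about its upright z axis. Origin at the centre of its flat foot (24 mm across) on the pan. Widest (66 mm across) 30 mm above the foot; neck 15 mm, rose 24 mm. Pushed at its widest at 2 to 5 cm/s it slides (1 N) and stops with the push; pushed near the top it tips.
- bulb_belly (a point): Point on the bulb's axis at its widest height, 30 mm above the foot.
- pan_centre (a point): Centre of the top face of the weighing pan: a fixed flat round steel disc, 92 mm across, 4 mm thick, with a fine ring 55 mm across engraved about its centre. Its top is 62 mm above the table and 12 mm above the balance's deck. z is up; its x and y directions mean nothing.
- balance: Fixed white bench balance, 250 mm front to back (x), 180 mm wide (y), 50 mm high round the pan. Origin at the centre of its underside, on the table; -x points to its front. The pan's centre lies at x = +45 mm, y = 0. In front (x below -20 mm) a display slopes down to a key ledge 36 mm high.
- tare_key_top (a point): Centre of the top of the tare key: the broad oblong white key in the middle of the front ledge, 18 mm (x) by 42 mm (y), between small round fixed keys 12 mm across, 47 and 68 mm to either side of it. At rest its top is 43 mm above the table, 7 mm above the ledge; it is pressed straight down.
- tare_key (a joint): How far the tare key is pressed: 0 at rest, 0.004 m fully down. A spring key: it starts to move at about 1.2 N, is fully down at 4 N and comes back by itself.
- cup_a: Leave alone: white porcelain sample cup with a flat wooden stick standing in it, 64 mm across, 50 mm tall (110 mm with the stick), on the table on the balance's left. Origin at the centre of its underside.
- cup_b: Leave alone: a second such cup, nearer the balance's front, on its left. Origin at the centre of its underside.
- cup_c: Leave alone: a third such cup, just behind the balance. Origin at the centre of its underside.
- weight: Leave alone: brass knobbed weight, 24 mm across, 38 mm tall, on the table on the balance's right. Origin at the centre of its underside.
- spoon: Leave alone: steel spoon, 170 mm long, lying on the table on the balance's right. Origin at mid-length.
- grass_pot: Leave alone: square black pot of grass, 78 mm wide, about 120 mm tall, just behind the balance. Origin at the centre of its underside.
Mind the look-alikes: they are no part of the job. Leave any blue look-alike of the bulb alone.

How it is judged (in metres and radians):
On the way, in this order (a step that is already met when the one before it is completed fails the run):
1. the bulb stands still and untouched in the middle of the pan (horizontal distance between bulb and pan_centre below 0.007 m and z of bulb in the frame of pan_centre between -0.003 and 0.003 m and angle between bulb's own z axis and vertical below 0.06 rad and linear speed of bulb below 0.01 m/s and angular speed of bulb below 0.2 rad/s and contact force between each of the arm, the fingers and bulb below 0.05 N), for 0.2 s.
2. the tare key is pressed while the bulb stands there untouched (horizontal distance between bulb and pan_centre below 0.007 m and z of bulb in the frame of pan_centre between -0.003 and 0.003 m and angle between bulb's own z axis and vertical below 0.06 rad and contact force between each of the arm, the fingers and bulb below 0.05 N and value of joint tare_key above 0.003 m), for 0.05 s.
At the end, for the whole second after the job is handed in: The bulb stands at rest and upright (within 0.06 rad) on the pan, its axis within 7 mm of the pan's centre, and the tare key has come up again (horizontal distance between bulb and pan_centre below 0.007 m and z of bulb in the frame of pan_centre between -0.003 and 0.003 m and angle between bulb's own z axis and vertical below 0.06 rad and linear speed of bulb below 0.01 m/s and angular speed of bulb below 0.2 rad/s and value of joint tare_key below 0.001 m); the robot touches nothing.
It fails at once if the bulb is tipped by more than 0.3 rad (angle between bulb's own z axis and vertical above 0.3 rad).
It fails at once if the bulb is lifted, or falls off the pan (z of bulb in the frame of pan_centre above 0.008 m or z of bulb in the frame of pan_centre below -0.01 m).
It fails at once if the bulb is gripped or struck: pressed with more than 5.5 N (contact force between any of the fingers, the arm and bulb above 5.5 N).
It fails at once if the bulb is knocked along faster than 0.25 m/s (linear speed of bulb above 0.25 m/s).
It fails at once if another thing on the table is moved by more than 20 mm (distance of any of cup_a, cup_b, cup_c, weight, spoon, grass_pot from where it was at the start of the episode above 0.02 m).
It also fails if it takes over 58 s, if anything falls off the work surface, if the arm or the gripper's body presses on something with over 40 N, if the wrist force passes 120 N, or if a joint passes its speed limit or range.

## Working session

There is one attempt and no reset: what is moved stays moved. The work goes in short steps, Python scripts to look and compute and a tool call to move; the robot and the scene stay as the last step left them, time stands still between calls to the robot, and variables do not carry over. Pictures are saved under pics/ and viewed, and the job is handed in when it is done.

Besides the shell and the picture viewer there is one more tool, called after "Emit:" as a command line: name --pt "numbers of a row" for each row, then --argument value for the rest. send_rows: Moves the arm, as the interface text tells. Its arguments: {"type":"object","properties":{"moves":{"type":"array"}},"required":["moves"]}

```bash
mkdir -p pics; ls
cat > h.py <<'E'
import numpy as np, cv2
from rig import status, vision, bot, models
def cap(n,fn=None):
    c=vision.capture(n)
    if fn: cv2.imwrite('pics/'+fn,c['img'][:,:,::-1])
    return c
def T(c,s=None):
    if 'pose' in c: return np.array(c['pose'])
    M=np.eye(4);M[:3,:3]=np.array(s['tcp_rot']);M[:3,3]=s['position'];return M@np.array(c['hand_eye'])
def K(c): return np.array([[c['fx'],0,c['cx']],[0,c['fy'],c['cy']],[0,0,1.]]),np.array(c['distortion'],float)
def ray(c,uv,P):
    k,d=K(c);uv=np.array(uv,float).reshape(-1,1,2)
    n=cv2.undistortPoints(uv,k,d).reshape(-1,2)
    r=np.c_[n[:,0],-n[:,1],-np.ones(len(n))]
    return P[:3,3],r@P[:3,:3].T,r
def atz(c,uv,P,z):
    o,r,_=ray(c,uv,P);return o+r*((z-o[2])/r[:,2])[:,None]
def proj(c,X,P):
    Q=np.linalg.inv(P);X=np.atleast_2d(X);p=X@Q[:3,:3].T+Q[:3,3]
    k,d=K(c);p=p*[1,-1,-1]
    return cv2.projectPoints(p,np.zeros(3),np.zeros(3),k,d)[0].reshape(-1,2)
def cloud(c,P,mask):
    v,u=np.nonzero(mask&(c['depth']>0))
    o,r,_=ray(c,np.c_[u,v],P);return o+r*c['depth'][v,u][:,None]
E
python3 - <<'E'
from h import *
s=status.read_state();print(s)
for n in ['side','top','wrist']:
    c=cap(n,n+'0.png')
    P=T(c,s);print(n,P.round(3).tolist(),c['fx'],c['distortion'])
    for t in ['bulb','bulb_belly','pan_centre','tare_key_top','balance']:
        for m in models.landmark_of(n,t)[:3]:print(t,m)
E
```

```text
pics
{'time_s': 0.0, 'joint_positions': array([-8.18468405e+01,  3.02780267e+01,  8.21576416e+01,  7.75874035e-04,
        6.76873054e+01, -1.02282892e+01]), 'qvel': array([ 0.02251693,  0.06627024,  0.02917887, -0.01491356,  0.03225027,
        0.05280409]), 'tau': array([-1.42366243e-03, -4.40052724e+01, -1.76596087e+01,  6.32137223e-02,
        5.80849964e-02, -1.76296567e-04]), 'position': array([ 0.19700424, -0.59236606,  0.22157472]), 'tcp_rot': array([[ 9.48979846e-01,  3.15336593e-01, -2.91985841e-04],
       [ 3.15336483e-01, -9.48977545e-01,  2.12637726e-03],
       [ 3.93436554e-04, -2.10996295e-03, -9.99997697e-01]]), 'force': array([0.5857558 , 0.48236561, 0.16470742]), 'moment': array([ 0.0271157 ,  0.00912318, -0.02239479]), 'opening': 0.9979190553626603}
side [[0.975, 0.095, -0.2, 0.435], [-0.221, 0.491, -0.843, -0.838], [0.018, 0.866, 0.499, 0.596], [0.0, 0.0, 0.0, 1.0]] 456.0539773171441 [-0.08168369  0.          0.          0.          0.        ]
bulb {'point': [264.5, 235.7], 'confidence': 0.91}
bulb {'point': [374.9, 307.2], 'confidence': 0.78}
bulb {'point': [3
[... 678 characters left out ...]
lb {'point': [329.1, 221.8], 'confidence': 0.6}
bulb_belly {'point': [407.3, 132.0], 'confidence': 0.9}
bulb_belly {'point': [227.7, 162.8], 'confidence': 0.83}
bulb_belly {'point': [334.0, 218.0], 'confidence': 0.64}
tare_key_top {'point': [361.8, 292.2], 'confidence': 0.79}
tare_key_top {'point': [343.0, 248.8], 'confidence': 0.19}
balance {'point': [344.6, 245.3], 'confidence': 0.82}
balance {'point': [403.7, 219.2], 'confidence': 0.67}
balance {'point': [345.9, 148.8], 'confidence': 0.44}
wrist [[0.315, 0.911, 0.264, 0.269], [-0.949, 0.303, 0.086, -0.568], [-0.002, -0.278, 0.961, 0.384], [0.0, 0.0, 0.0, 1.0]] 347.1084836801406 [-0.07961697  0.          0.          0.          0.        ]
```

View pics/side0.png

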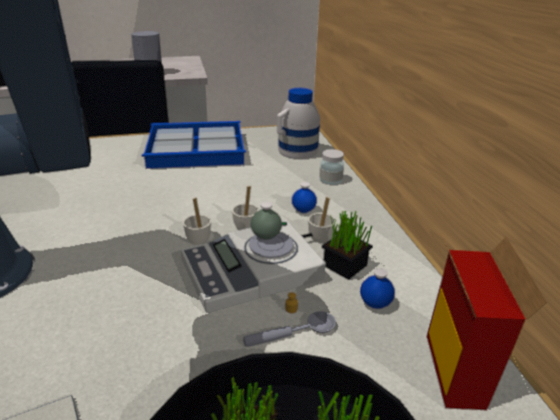

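View pics/top0.png

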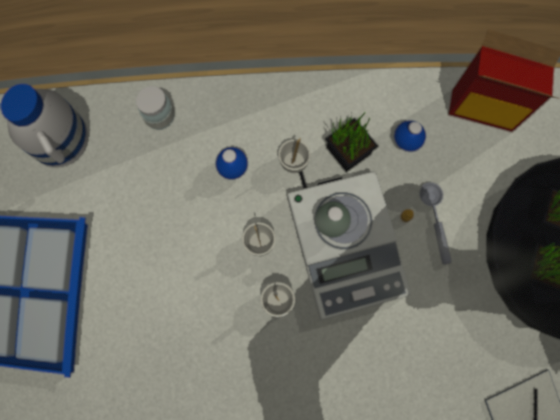

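The side view shows the green bulb on the pan at (266,224), and the top view shows it at (333,215). The blue decoys are at top (231,162) and (410,135), so they are easy to rule out. Next I'll measure with an enlarged crop.

Run:
```python
from h import *
c=cap('top');P=T(c)
im=c['img'][150:330,270:430,::-1];cv2.imwrite('pics/topc1.png',cv2.resize(im,None,fx=3.3,fy=3.3,interpolation=cv2.INTER_CUBIC))
for t in ['bulb','balance','tare_key_top','cup_a','weight','spoon','grass_pot']:
    for m in models.masks_of('top',t):
        X=cloud(c,P,m['mask']);print(t,round(m['confidence'],2),m['extent'],np.median(X,0).round(4),np.percentile(X[:,2],[2,50,98]).round(3))
s=cap('side')
Ps=T(s)
im=s['img'][170:320,170:390,::-1];cv2.imwrite('pics/sidec1.png',cv2.resize(im,None,fx=3.5,fy=3.5,interpolation=cv2.INTER_CUBIC))
# key guesses
print('key',atz(c,[361.8,292.2],P,.043),atz(s,[204.2,269.7],Ps,.043))
print('pan side',atz(s,[272.7,244.9],Ps,.062))
```

```text
bulb 0.95 [214.8, 148.7, 246.8, 179.9] [0.7266 0.122  0.054 ] [0.036 0.054 0.081]
bulb 0.67 [314.7, 200.6, 354.4, 238.3] [ 0.5919 -0.0596  0.1158] [0.093 0.116 0.143]
bulb 0.57 [392.1, 121.2, 425.4, 150.7] [ 0.7662 -0.2333  0.0525] [0.002 0.053 0.081]
balance 0.89 [286.6, 171.4, 409.1, 322.2] [ 0.5375 -0.0967  0.0469] [0.032 0.047 0.054]
tare_key_top 0.72 [349.9, 284.9, 375.8, 304.0] [ 0.4632 -0.1147  0.0429] [0.036 0.043 0.047]
tare_key_top 0.63 [315.4, 202.1, 351.7, 238.4] [ 0.5914 -0.0595  0.1155] [0.062 0.116 0.143]
cup_a 0.91 [241.9, 224.4, 275.8, 254.7] [0.5806 0.076  0.0146] [0.002 0.015 0.058]
cup_a 0.71 [257.1, 281.9, 296.9, 317.5] [0.4617 0.0455 0.014 ] [0.002 0.014 0.054]
spoon 0.78 [417.4, 183.1, 450.7, 263.3] [ 0.6311 -0.2826  0.0136] [0.    0.014 0.022]
grass_pot 0.68 [327.1, 117.6, 376.8, 170.6] [ 0.7523 -0.1107  0.0572] [0.01  0.057 0.115]
grass_pot 0.54 [317.2, 200.1, 352.8, 236.2] [ 0.5917 -0.0598  0.1161] [0.096 0.116 0.143]
key [[ 0.46514383 -0.11329354  0.043     ]] [[ 0.46175729 -0.12323331  0.043     ]]
pan side [[ 0.60454969 -0.09348391  0.062     ]]
```

View pics/topc1.png

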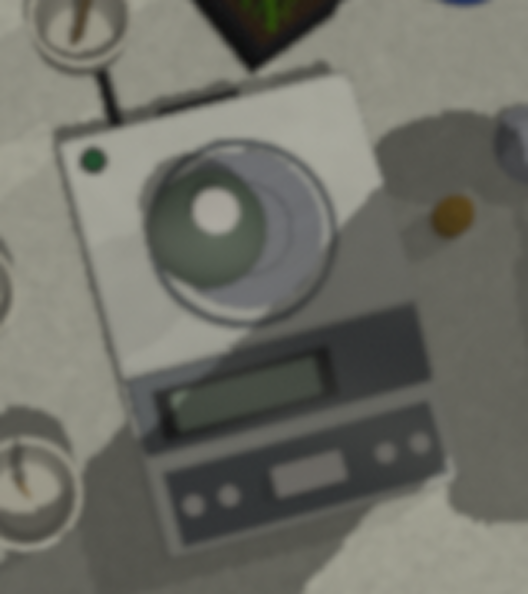

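View pics/sidec1.png

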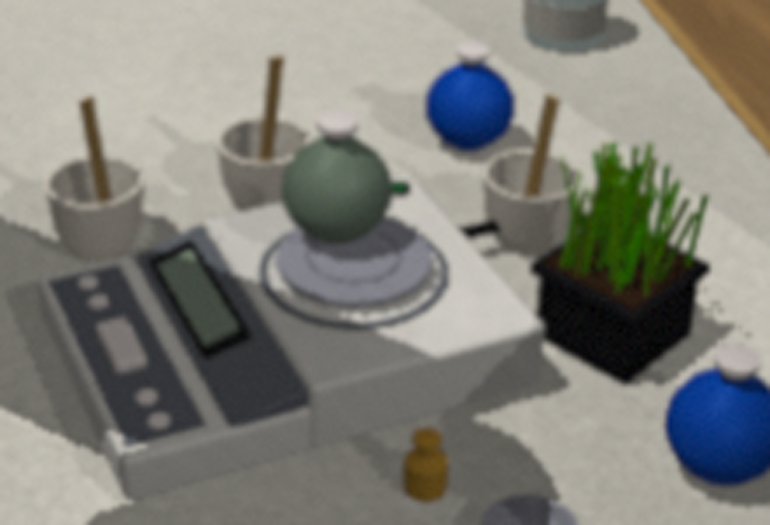

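Green bulb on the pan at crop (208,225), left of the ring centre (245,233). I'll check the heights along the transit path and get rough poses.

Run:
```python
from h import *
c=cap('top');P=T(c);s=cap('side');Ps=T(s)
X=cloud(c,P,np.ones((420,560),bool))
r=X[(X[:,1]<-.3)&(X[:,0]<.75)]
print('right side max z',r[:,2].max(), r[r[:,2]>.05].min(0),r[r[:,2]>.05].max(0))
print('left max', X[(X[:,1]>-.3)&(X[:,0]<.75)&(X[:,0]>.3)][:,2].max())
from scipy.optimize import least_squares
# green bulb masks by hue near
def green(c,box):
    l,t,r,b=box;m=np.zeros((420,560),bool)
    im=c['img'][t:b,l:r].astype(int);g=(im[:,:,1]-(im[:,:,0]+im[:,:,2])/2>6)
    m[t:b,l:r]=g;return m
for n,cc,PP,box in [('top',c,P,(310,195,360,245)),('side',s,Ps,(240,195,285,250))]:
    m=green(cc,box);m=m.astype(np.uint8);m=cv2.morphologyEx(m,cv2.MORPH_OPEN,np.ones((3,3)))
    cnt=max(cv2.findContours(m,0,1)[0],key=cv2.contourArea)
    (u,v),rad=cv2.minEnclosingCircle(cnt);print(n,u,v,rad,atz(cc,[u,v],PP,.092))
print('pan ring top',atz(c,[344.2,220.6],P,.062),atz(c,[344.2,220.6],P,.05))
print('hand_eye',np.array(cap('wrist')['hand_eye']).round(3).tolist())
```

```text
right side max z 0.12609023840048306 [ 0.34403069 -0.55276665  0.05005845] [ 0.70809474 -0.36751038  0.12609024]
left max 0.15284442261999687
top 332.57977294921875 218.97872924804688 17.31989097595215 [[ 0.59803332 -0.06282953  0.092     ]]
side 267.2727355957031 223.0 16.757226943969727 [[ 0.60082623 -0.05598535  0.092     ]]
pan ring top [[ 0.5998264  -0.08784313  0.062     ]] [[ 0.60219745 -0.08943553  0.05      ]]
hand_eye [[-0.0, 0.961, 0.278, 0.076], [1.0, 0.0, 0.0, -0.001], [-0.0, 0.278, -0.961, -0.163], [0.0, 0.0, 0.0, 1.0]]
```

Emit:
send_rows --pt "0 0 -1 0 0 0.92 1" --pt "0 0 -1 0 0 0.92 1" --pt "0.65 -1 0 0 0 0 1" --pt "0.65 -1 0 0 0 0 1" --pt "0.65 -1 0 0 0 0 1" --pt "0.65 -1 0 0 0 0 1" --pt "0.65 -1 0 0 0 0 1" --pt "0.65 -1 0 0 0 0 1" --pt "0.65 -1 0 0 0 0 1" --pt "0.65 -1 0 0 0 0 1" --pt "0.65 -1 0 0 0 0 1" --pt "0.65 -1 0 0 0 0 1"

```text
time_s: 3.0
position: [0.3602, -0.3423, 0.2727]
tcp_rot: [[1.0, -0.0, 0.0], [-0.0, -1.0, -0.0], [0.0, 0.0, -1.0]]
force: [-0.9, 0.3, -0.5]
opening: 0.002
```

Emit:
send_rows --pt "0.65 -1 0 0 0 0 1" --pt "0.65 -1 0 0 0 0 1" --pt "0.65 -1 0 0 0 0 1" --pt "0.65 -1 0 0 0 0 1" --pt "0.65 -1 0 0 0 0 1" --pt "0.65 -1 0 0 0 0 1" --pt "0.65 -1 0 0 0 0 1" --pt "0.65 -1 0 0 0 0 1" --pt "0.65 -1 0.4 0 0 0 1" --pt "0.65 -1 0.4 0 0 0 1" --pt "0 0 0 0 0 0 1"

```text
time_s: 4.38
position: [0.5224, -0.0916, 0.2519]
tcp_rot: [[1.0, 0.003, -0.001], [0.003, -1.0, 0.001], [-0.001, -0.001, -1.0]]
force: [0.4, 0.3, -0.6]
opening: 0.003
```

Run:
```python
from h import *
s=status.read_state();print(s['position'],s['time_s'],s['opening'],s['tcp_rot'].round(3).tolist())
c=cap('wrist','w1.png');P=T(c,s)
for t in ['bulb_belly','bulb','pan_centre','tare_key_top']:
    for m in models.landmark_of('wrist',t):print(t,m,atz(c,m['point'],P,dict(bulb_belly=.092,bulb=.062,pan_centre=.062,tare_key_top=.043)[t]).round(4))
```

```text
[ 0.52241711 -0.09161553  0.2518874 ] 4.375 0.0027101633153419555 [[1.0, 0.003, -0.001], [0.003, -1.0, 0.001], [-0.001, -0.001, -1.0]]
bulb_belly {'point': [247.8, 113.1], 'confidence': 0.76} [[ 0.5941 -0.0622  0.092 ]]
bulb {'point': [249.8, 111.8], 'confidence': 0.74} [[ 0.5949 -0.0615  0.062 ]]
pan_centre {'point': [277.5, 105.9], 'confidence': 0.72} [[ 0.6006 -0.0888  0.062 ]]
pan_centre {'point': [170.6, 222.4], 'confidence': 0.58} [[0.4798 0.0265 0.062 ]]
pan_centre {'point': [136.5, 128.9], 'confidence': 0.37} [[0.5791 0.0536 0.062 ]]
tare_key_top {'point': [297.3, 232.0], 'confidence': 0.72} [[ 0.4624 -0.1113  0.043 ]]
```

View pics/w1.png

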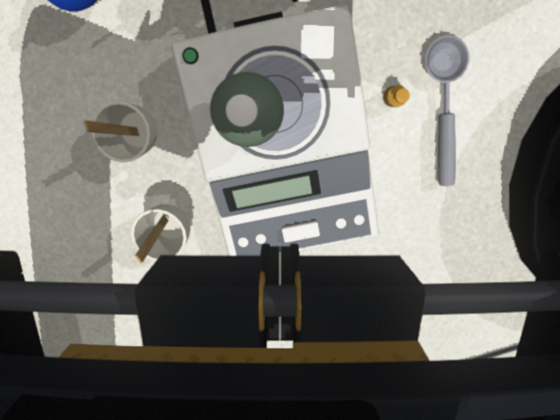

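```bash
cat >> h.py <<'E'
def circ(x,y,z,r): 
    a=np.linspace(0,2*np.pi,200);return np.c_[x+r*np.cos(a),y+r*np.sin(a),np.full(200,z)]
def overlay(c,P,fn,pan,bulb,box,k=5):
    im=cv2.resize(c['img'][:,:,::-1],None,fx=k,fy=k,interpolation=cv2.INTER_CUBIC)
    L=[(circ(*pan,.062,.046),(0,0,255)),(circ(*pan,.062,.0275),(255,0,0))]
    if bulb is not None: L+=[(circ(*bulb,.092,.033),(0,255,255)),(circ(*bulb,.140,.012),(0,255,255))]
    for X,col in L:
        p=((proj(c,X,P)+.5)*k-.5).round().astype(np.int32);cv2.polylines(im,[p],True,col,1)
    l,t,r,b=box;cv2.imwrite('pics/'+fn,im[t*k:b*k,l*k:r*k])
def greenfit(c,P,box,z=.092,thr=6):
    l,t,r,b=box;im=c['img'][t:b,l:r].astype(int)
    g=(im[:,:,1]-np.maximum(im[:,:,0],im[:,:,2])>thr).astype(np.uint8)
    g=cv2.morphologyEx(g,cv2.MORPH_CLOSE,np.ones((3,3)));g=cv2.morphologyEx(g,cv2.MORPH_OPEN,np.ones((5,5)))
    cnt=max(cv2.findContours(g,0,1)[0],key=cv2.contourArea)
    pts=cnt.reshape(-1,2)+[l,t]
    X=atz(c,pts,P,z)
    A=np.c_[2*X[:,:2],np.ones(len(X))];s=np.linalg.lstsq(A,(X[:,:2]**2).sum(1),rcond=None)[0]
    return s[:2],np.sqrt(s[2]+s[0]**2+s[1]**2),len(pts)
E
python3 - <<'E'
from h import *
s=status.read_state();c=cap('wrist');P=T(c,s)
print(greenfit(c,P,(195,60,300,160)))
b=greenfit(c,P,(195,60,300,160))[0]
overlay(c,P,'ov1.png',(.6006,-.0888),b,(180,20,350,170),4)
E
```

```text
(array([ 0.59701332, -0.06095963]), np.float64(0.03199075302148363), 211)
```

View pics/ov1.png

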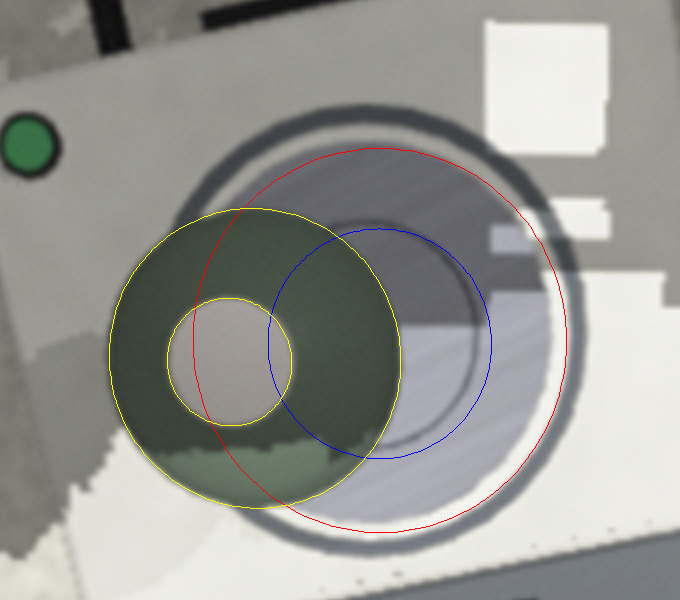

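Run:
```python
from h import *
s=status.read_state();c=cap('wrist');P=T(c,s)
b=greenfit(c,P,(195,60,300,160))[0]
overlay(c,P,'ov2.png',(.6032,-.0856),b,(180,20,350,170),4)
```

```text
(no output)
```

View pics/ov2.png

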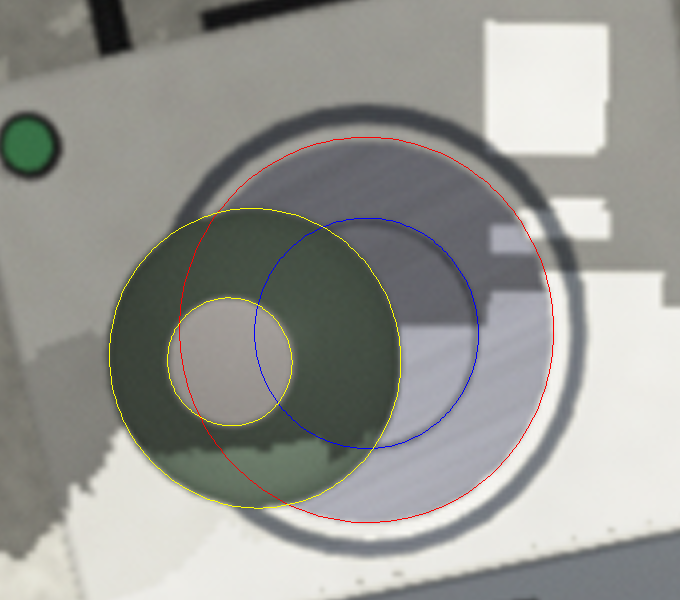

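Bulb at (0.597, -0.061), pan at (0.603, -0.085), so the push is about 25 mm along (0.24, -0.97). I'll rotate the tool to match and get behind the bulb.

Emit:
send_rows --pt "0 0 0 0 0 -0.7 1" --pt "0 0 0 0 0 -0.7 1" --pt "0.8 -0.77 0 0 0 0 1" --pt "0.8 -0.77 0 0 0 0 1" --pt "0.8 -0.77 0 0 0 0 1" --pt "0.8 -0.77 0 0 0 0 1" --pt "0 0 0 0 0 0 1" --pt "0 0 0 0 0 0 1"

```text
time_s: 5.72
position: [0.5808, 0.0001, 0.2525]
tcp_rot: [[0.97, 0.241, -0.001], [0.241, -0.97, -0.0], [-0.001, 0.0, -1.0]]
force: [1.1, 0.8, 0.6]
opening: 0.007
```

```bash
cat > st.py <<'E'
from h import *
s=status.read_state();R=s['tcp_rot'];b=np.array([.597,-.061]);pan=np.array([.603,-.085])
p=s['position'];print(s['time_s'],p.round(4),R.round(3).tolist(),s['force'].round(2))
d=b-p[:2];print('bulb in tool',R[:2,:2].T@d, 'pan in tool',R[:2,:2].T@(pan-p[:2]))
E
python3 st.py
```

```text
5.725 [5.808e-01 1.000e-04 2.525e-01] [[0.97, 0.241, -0.001], [0.241, -0.97, -0.0], [-0.001, 0.0, -1.0]] [1.05 0.76 0.61]
bulb in tool [0.00097669 0.06324282] pan in tool [0.00100952 0.08798143]
```

Emit:
send_rows --pt "0.04 0 0.8 0 0 0 1" --pt "0 0 0.8 0 0 0 1" --pt "0 0 0.8 0 0 0 1" --pt "0 0 0.8 0 0 0 1" --pt "0 0 0.8 0 0 0 1" --pt "0 0 0.8 0 0 0 1" --pt "0 0 0.8 0 0 0 1" --pt "0 0 0.6 0 0 0 1" --pt "0 0 0.5 0 0 0 1" --pt "0 0 0 0 0 0 1" --pt "0 0 0 0 0 0 1"

```text
time_s: 7.1
position: [0.5827, 0.001, 0.0855]
tcp_rot: [[0.97, 0.242, 0.001], [0.242, -0.97, -0.0], [0.001, 0.0, -1.0]]
force: [-0.8, 0.5, -0.7]
opening: 0.004
```

```bash
python3 st.py
python3 - <<'E'
from h import *
cap('wrist','w2.png');c=cap('side')
cv2.imwrite('pics/s2.png',cv2.resize(c['img'][130:330,150:400,::-1],None,fx=3,fy=3,interpolation=cv2.INTER_CUBIC))
E
```

```text
7.1 [0.5827 0.001  0.0855] [[0.97, 0.242, 0.001], [0.242, -0.97, -0.0], [0.001, 0.0, -1.0]] [-0.8   0.46 -0.65]
bulb in tool [-0.00110488  0.06356871] pan in tool [-0.00107993  0.08830733]
```

View pics/w2.png

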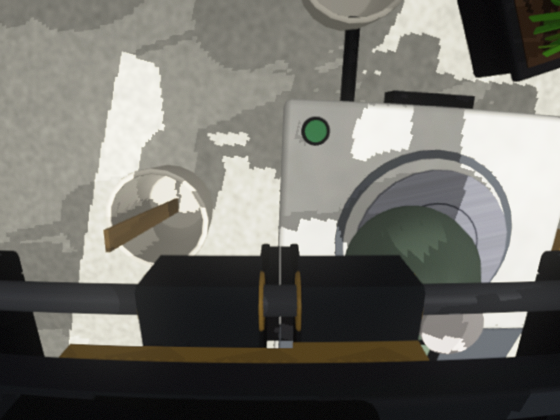

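View pics/s2.png

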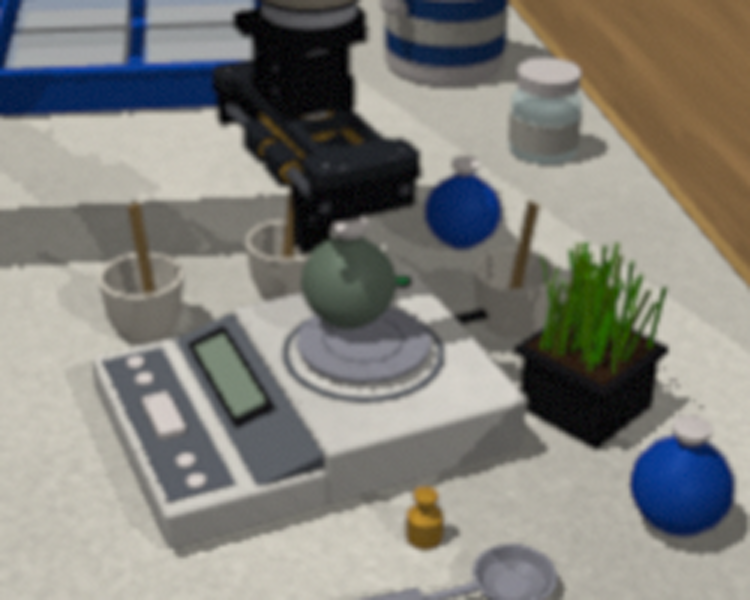

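Emit:
send_rows --pt "-0.04 0.12 0 0 0 0 1" --pt "0 0.12 0 0 0 0 1" --pt "0 0.12 0 0 0 0 1" --pt "0 0.12 0 0 0 0 1" --pt "0 0.12 0 0 0 0 1" --pt "0 0.12 0 0 0 0 1" --pt "0 0.12 0 0 0 0 1" --pt "0 0.12 0 0 0 0 1" --pt "0 0.12 0 0 0 0 1" --pt "0 0 0 0 0 0 1"

```text
time_s: 8.45
position: [0.5879, -0.0256, 0.085]
tcp_rot: [[0.97, 0.241, 0.0], [0.241, -0.97, -0.0], [0.0, 0.0, -1.0]]
force: [0.2, -1.4, 0.1]
opening: 0.008
```

```bash
python3 st.py
python3 - <<'E'
from h import *
s=status.read_state()
c=cap('wrist','w3.png');P=T(c,s)
t=cap('top');Pt=T(t);print('top',greenfit(t,Pt,(310,195,365,245),thr=4))
overlay(t,Pt,'t3.png',(.603,-.085),None,(290,160,400,270),6)
E
```

```text
8.45 [ 0.5879 -0.0256  0.085 ] [[0.97, 0.241, 0.0], [0.241, -0.97, -0.0], [0.0, 0.0, -1.0]] [ 0.22 -1.37  0.12]
bulb in tool [0.00028756 0.03659539] pan in tool [0.00031683 0.061334  ]Traceback (most recent call last):
  File "<stdin>", line 4, in <module>
  File "h.py", line 38, in greenfit
    cnt=max(cv2.findContours(g,0,1)[0],key=cv2.contourArea)
ValueError: max() iterable argument is empty
```

View pics/w3.png

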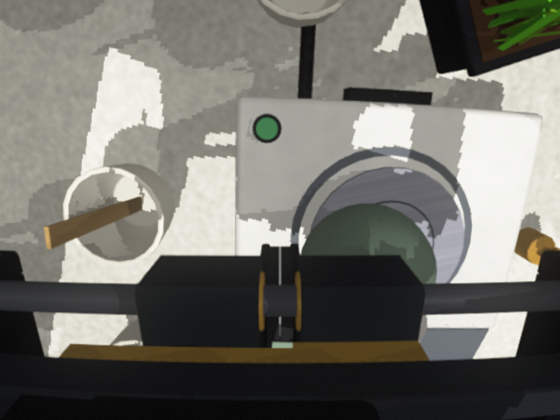

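```bash
cat > look.py <<'E'
import sys
from h import *
n=sys.argv[1]
s=status.read_state();print(s['position'].round(4),s['force'].round(2))
c=cap('side');P=T(c)
try: print('side',greenfit(c,P,(240,190,295,250),thr=5))
except Exception as e: print(e)
overlay(c,P,f's{n}.png',(.603,-.085),None,(225,180,315,275),6)
E
python3 look.py 3
```

```text
[ 0.5879 -0.0255  0.085 ] [-0.08  0.77  0.12]
side (array([ 0.59799629, -0.06046702]), np.float64(0.04338953108561811), 90)
```

View pics/s3.png

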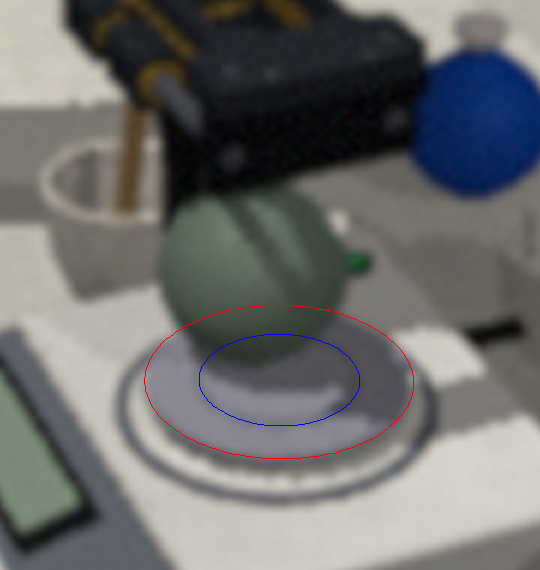

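Emit:
send_rows --pt "0 0.12 0 0 0 0 1" --pt "0 0.12 0 0 0 0 1" --pt "0 0.12 0 0 0 0 1" --pt "0 0.12 0 0 0 0 1" --pt "0 0 0 0 0 0 1"

```text
time_s: 9.22
position: [0.5909, -0.0374, 0.085]
tcp_rot: [[0.97, 0.241, 0.0], [0.241, -0.97, -0.0], [0.0, 0.0, -1.0]]
force: [0.9, -0.8, -0.9]
opening: 0.003
```

```bash
python3 look.py 4;python3 - <<'E'
from h import *
cap('wrist','w4.png')
E
```

```text
[ 0.5909 -0.0374  0.085 ] [ 0.91 -0.77 -0.86]
side (array([ 0.60064367, -0.0726666 ]), np.float64(0.04332714324989199), 86)
```

View pics/w4.png

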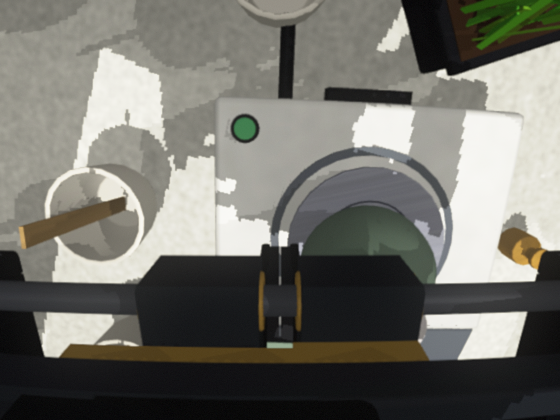

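View pics/s4.png

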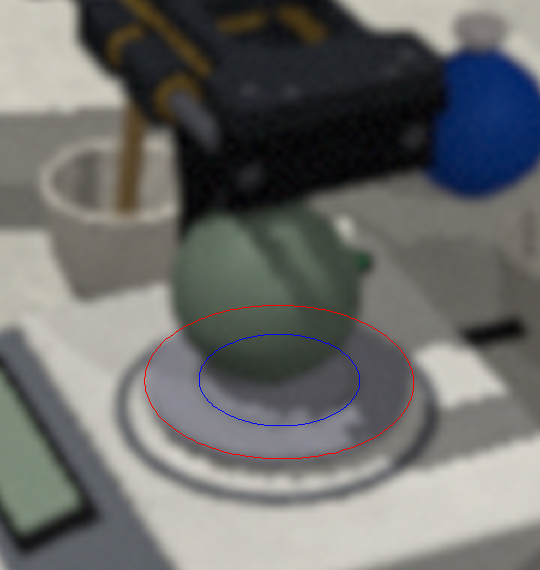

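Emit:
send_rows --pt "0 0.11 0 0 0 0 1" --pt "0 0.11 0 0 0 0 1" --pt "0 0.11 0 0 0 0 1" --pt "0 0.11 0 0 0 0 1" --pt "0 0 0 0 0 0 1" --pt "0 -0.1 0 0 0 0 1" --pt "0 -0.4 0 0 0 0 1" --pt "0 -0.7 0 0 0 0 1" --pt "0 0 -1 0 0 0 1" --pt "0 0 -1 0 0 0 1" --pt "0 0 -1 0 0 0 1" --pt "0 0 -1 0 0 0 1"

```text
time_s: 10.82
position: [0.5854, -0.017, 0.1857]
tcp_rot: [[0.97, 0.243, -0.001], [0.243, -0.97, 0.0], [-0.001, -0.001, -1.0]]
force: [0.2, 0.7, 0.2]
opening: 0.009
```

Emit:
send_rows --pt "0 0 -1 0 0 0 1" --pt "-0.8 0.65 -0.9 0 0 0 1" --pt "-0.8 0.65 -0.8 0 0 0 1" --pt "-0.8 0.65 0 0 0 0 1" --pt "-0.7 0.65 0 0 0 0 1" --pt "0 0 0 0 0 0 1" --pt "0 0 0 0 0 0 1"

```text
time_s: 11.7
position: [0.5268, -0.0993, 0.2525]
tcp_rot: [[0.97, 0.242, 0.0], [0.242, -0.97, 0.001], [0.0, -0.0, -1.0]]
force: [0.4, -0.2, 0.1]
opening: 0.004
```

```bash
python3 st.py
cat > wl.py <<'E'
import sys
from h import *
s=status.read_state();c=cap('wrist',f'wv{sys.argv[1]}.png');P=T(c,s)
pan=(.603,-.085);u,v=proj(c,[[*pan,.062]],P)[0].astype(int);print(u,v)
b=greenfit(c,P,(u-60,max(v-60,0),u+60,v+60))
print(b, b[0]-pan)
overlay(c,P,f'ov{sys.argv[1]}.png',pan,b[0],(u-75,max(v-75,0),u+75,v+75),4)
E
python3 wl.py 5
```

```text
11.7 [ 0.5268 -0.0993  0.2525] [[0.97, 0.242, 0.0], [0.242, -0.97, 0.001], [0.0, -0.0, -1.0]] [ 0.43 -0.24  0.15]
bulb in tool [ 0.07742007 -0.02011678] pan in tool [0.07742881 0.00462185]
284 107
(array([ 0.60149808, -0.08878289]), np.float64(0.03183815409355713), 206) [-0.00150192 -0.00378289]
```

View pics/ov5.png

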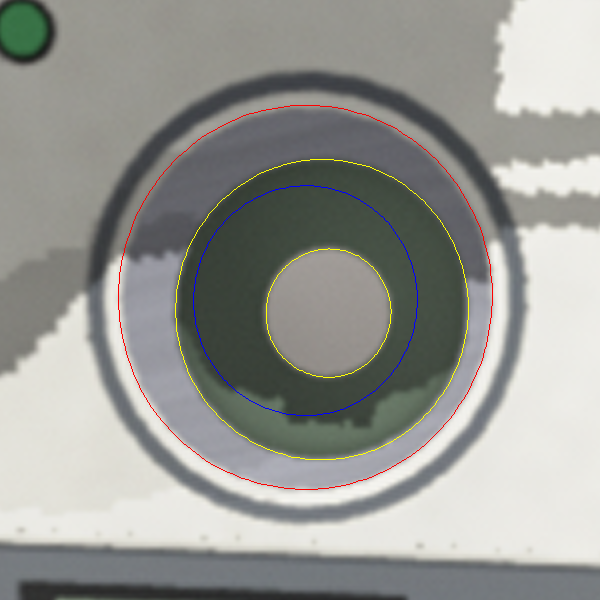

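Run:
```python
from h import *
t=cap('top');P=T(t)
cv2.imwrite('pics/t6.png',cv2.resize(t['img'][170:270,290:400,::-1],None,fx=6,fy=6,interpolation=cv2.INTER_CUBIC))
c=cap('side');P=T(c)
overlay(c,P,'s6.png',(.603,-.085),None,(225,180,325,280),6)
```

```text
(no output)
```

View pics/t6.png

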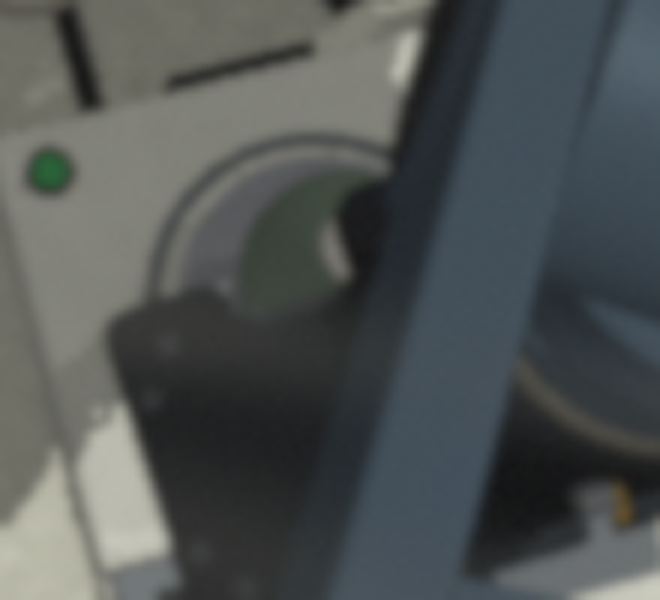

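View pics/s6.png

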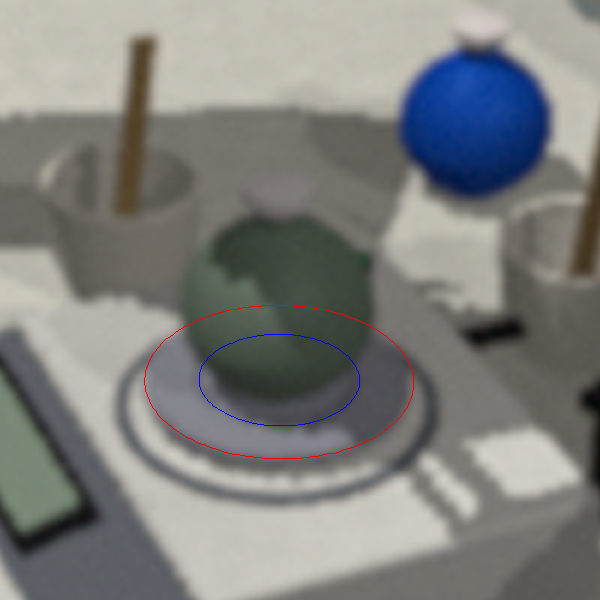

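Side view at (278,300) and the wrist overlay agree: the bulb is upright, about 4 mm from the pan centre (limit 7), and not touched. Next, the tare key position.

Run:
```python
from h import *
s=status.read_state();c=cap('wrist');P=T(c,s)
for m in models.masks_of('wrist','tare_key_top'):
    v,u=np.nonzero(m['mask']);print(m['confidence'],m['extent'],atz(c,[[(u.min()+u.max())/2,(v.min()+v.max())/2]],P,.043))
for x,y in [(.4635,-.113)]:
    k,R=4,s['tcp_rot'][:2,:2]
    pts=np.array([[-.009,-.021],[.009,-.021],[.009,.021],[-.009,.021]])@R.T+[x,y]
    p=(proj(c,np.c_[pts,np.full(4,.043)],P)*k).astype(np.int32)
    im=cv2.resize(c['img'][:,:,::-1],None,fx=k,fy=k);cv2.polylines(im,[p],True,(0,0,255),1)
    cv2.imwrite('pics/k1.png',im[200*k:300*k,200*k:380*k])
R=s['tcp_rot'][:2,:2];print((R.T@(np.array([.4635,-.113])-s['position'][:2]))/.025)
```

```text
0.79 [262.9, 229.8, 298.5, 244.6] [[ 0.46353038 -0.11460157  0.043     ]]
[-2.59529772 -0.08916791]
```

View pics/k1.png

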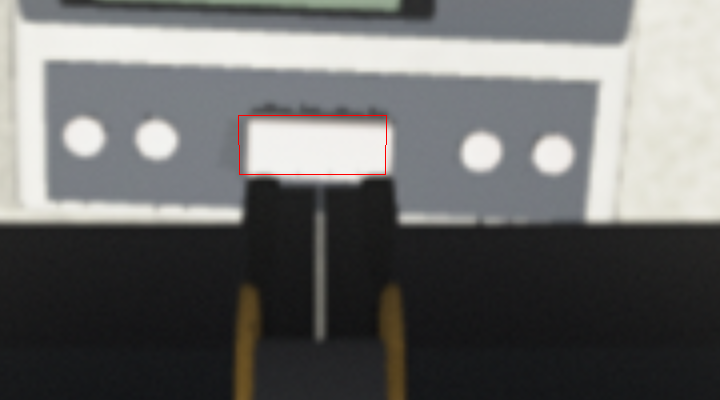

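Emit:
send_rows --pt "-0.66 0 0 0 0 0 1" --pt "-0.66 0 0 0 0 0 1" --pt "-0.66 0 0 0 0 0 1" --pt "-0.66 -0.02 0 0 0 0 1" --pt "0 0 0.9 0 0 0 1" --pt "0 0 0.9 0 0 0 1" --pt "0 0 0.9 0 0 0 1" --pt "0 0 0.9 0 0 0 1" --pt "0 0 0.9 0 0 0 1" --pt "0 0 0.9 0 0 0 1" --pt "0 0 0.8 0 0 0 1" --pt "0 0 0 0 0 0 1"

```text
time_s: 13.45
position: [0.461, -0.1157, 0.0967]
tcp_rot: [[0.971, 0.241, -0.003], [0.241, -0.971, 0.001], [-0.002, -0.002, -1.0]]
force: [-0.2, -0.2, 1.6]
opening: 0.008
```

```bash
python3 st.py
python3 - <<'E'
from h import *
cap('wrist','w7.png')
c=cap('side');cv2.imwrite('pics/s7.png',cv2.resize(c['img'][180:320,160:330,::-1],None,fx=4,fy=4,interpolation=cv2.INTER_CUBIC))
E
```

```text
13.45 [ 0.461  -0.1157  0.0967] [[0.971, 0.241, -0.003], [0.241, -0.971, 0.001], [-0.002, -0.002, -1.0]] [-0.23 -0.16  1.56]
bulb in tool [ 0.1451694  -0.02027835] pan in tool [0.14520919 0.0044602 ]
```

View pics/w7.png

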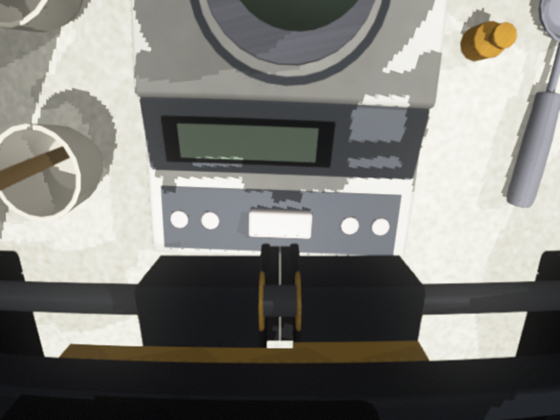

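View pics/s7.png

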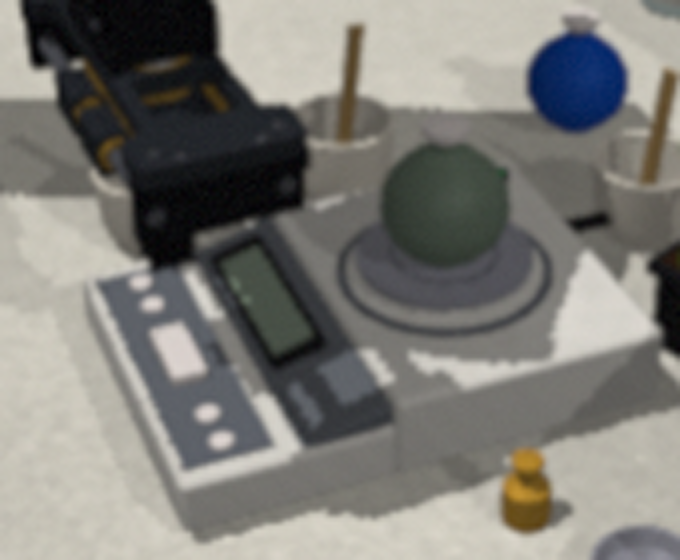

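Emit:
send_rows --pt "0.07 0 0.8 0 0 0 1" --pt "0 0 0.8 0 0 0 1" --pt "0 0 0.3 0 0 0 1" --pt "0 0 0.1 0 0 0 1" --pt "0 0 0.1 0 0 0 1" --pt "0 0 0.1 0 0 0 1" --pt "0 0 0.1 0 0 0 1" --pt "0 0 0 0 0 0 1" --pt "0 0 0 0 0 0 1"

```text
time_s: 14.68
position: [0.4646, -0.1156, 0.0403]
tcp_rot: [[0.97, 0.242, 0.001], [0.242, -0.97, -0.0], [0.001, 0.001, -1.0]]
force: [0.9, 0.4, 3.2]
opening: 0.004
```

```bash
python3 st.py
python3 - <<'E'
from h import *
cap('wrist','w8.png')
c=cap('side');cv2.imwrite('pics/s8.png',cv2.resize(c['img'][180:320,160:330,::-1],None,fx=4,fy=4,interpolation=cv2.INTER_CUBIC))
E
```

```text
14.675 [ 0.4646 -0.1156  0.0403] [[0.97, 0.242, 0.001], [0.242, -0.97, -0.0], [0.001, 0.001, -1.0]] [0.86 0.44 3.18]
bulb in tool [ 0.14169637 -0.02099205] pan in tool [0.14172145 0.00374656]
```

View pics/s8.png

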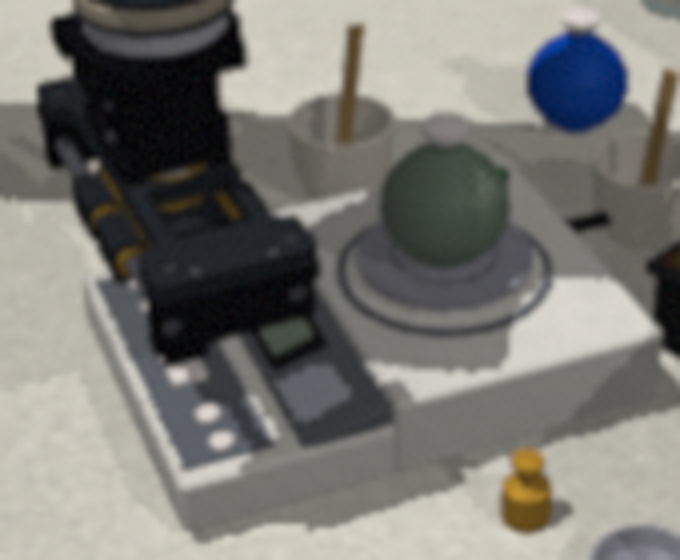

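The finger is on the key and it is partly down. I'll press further until it bottoms.

Emit:
send_rows --pt "0 0 0.1 0 0 0 1" --pt "0 0 0.06 0 0 0 1" --pt "0 0 0 0 0 0 1" --pt "0 0 0 0 0 0 1"

```text
time_s: 15.28
position: [0.4646, -0.1156, 0.0388]
tcp_rot: [[0.97, 0.242, 0.002], [0.242, -0.97, -0.001], [0.002, 0.002, -1.0]]
force: [-3.3, 1.6, 29.4]
opening: 0.005
```

The key has bottomed out (29 N), so I'll release and retreat to the viewing pose.

Emit:
send_rows --pt "0 0 -0.1 0 0 0 1" --pt "0 0 -0.3 0 0 0 1" --pt "0 0 -0.8 0 0 0 1" --pt "0 0 -1 0 0 0 1" --pt "0 0 -1 0 0 0 1" --pt "0 0 -1 0 0 0 1" --pt "0 0 -1 0 0 0 1" --pt "0 0 -1 0 0 0 1" --pt "0 0 -1 0 0 0 1" --pt "0 0 -1 0 0 0 1" --pt "0 0 -0.4 0 0 0 1"

```text
time_s: 16.65
position: [0.4641, -0.1153, 0.2518]
tcp_rot: [[0.97, 0.242, 0.0], [0.242, -0.97, -0.0], [0.0, 0.0, -1.0]]
force: [0.5, 0.3, 0.3]
opening: 0.003
```

Emit:
send_rows --pt "0.6 0 0 0 0 0 1" --pt "0.6 0 0 0 0 0 1" --pt "0.6 0 0 0 0 0 1" --pt "0.6 0 0 0 0 0 1" --pt "0 0 0 0 0 0 1" --pt "0 0 0 0 0 0 1"

```text
time_s: 17.4
position: [0.522, -0.1007, 0.2507]
tcp_rot: [[0.97, 0.242, -0.001], [0.242, -0.97, 0.0], [-0.001, -0.001, -1.0]]
force: [-0.1, -0.4, -0.1]
opening: 0.005
```

```bash
python3 st.py; python3 wl.py 9
python3 - <<'E'
from h import *
c=cap('side');cv2.imwrite('pics/s9.png',cv2.resize(c['img'][180:320,160:330,::-1],None,fx=4,fy=4,interpolation=cv2.INTER_CUBIC))
E
```

```text
17.4 [ 0.522  -0.1007  0.2507] [[0.97, 0.242, -0.001], [0.242, -0.97, 0.0], [-0.001, -0.001, -1.0]] [-0.1  -0.45 -0.08]
bulb in tool [ 0.08237861 -0.02036558] pan in tool [0.08239412 0.00437305]
284 101
(array([ 0.60156283, -0.0887764 ]), np.float64(0.03179050944189652), 208) [-0.00143717 -0.0037764 ]
```

View pics/ov9.png

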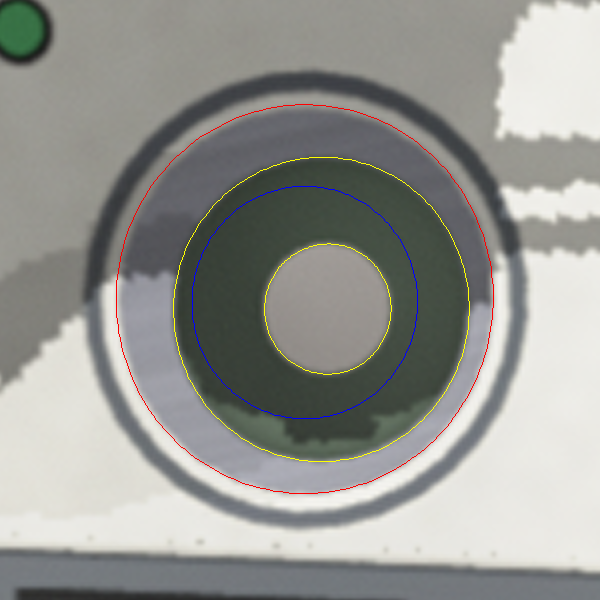

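View pics/s9.png

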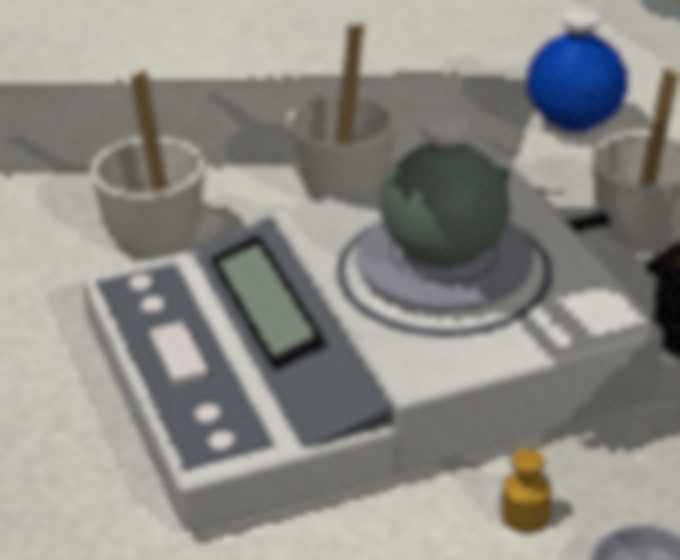

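```bash
python3 -c "
from h import *
print(bot.hand_in())"
```

```text
the job is handed in; nothing more can be done
None
```

I nudged the bulb to the middle of the pan, pressed and released the tare key, and handed the job in; the hand-in reports no verdict. It took about 17.5 s of the 58 s allowed.

- **Bulb:** I pushed it about 28 mm with the shut fingertips at its widest height, at about 2–3 cm/s. The push went slightly too far. The last wrist-camera fit puts the bulb upright and 4.0 mm from the pan's centre, and it was 4.1 mm before the key press. That is inside the 7 mm limit, so I did not correct it with another tap.
- **Tare key:** It was pressed until it bottomed, with the fingertip at z = 0.0388 m. The push was firmer than intended: the force read 29 N, against 4 N to hold the key down and a 40 N limit. The last side view shows the key clear of the gripper and looking as it did at the start. I did not measure its height afterwards.
- **Other things:** In the last side view, the cups, weight and blue look-alike that are in frame stand where they were. Nothing was near the arm at the end.
- **Checks that failed or disagreed:** The top camera's view of the bulb was blocked by the arm after the push, so the 4 mm figure rests on the wrist camera. The side camera only agreed roughly, because its pan outline was off by a few pixels. The network's pan-centre point was also about 4 mm off, so I used the fit to the pan's edge instead.

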